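# Key the food processor's blade onto its drive and close the lid

## Task

Get the food processor ready for use: stand the chopping blade on the drive spindle in its bowl and turn it under light pressure until its slots find the drive lugs and it drops fully home; feel for it, and never force it down or wrench it round. Then put the lid on the bowl so that it sits flat all round, and let go of everything. Leave the other things on the worktop where they are.

Things in the scene. Friction and masses are not known exactly. Their poses are not given: they have to be found in the camera images.
- processor: Compact food processor, fixed: white motor housing 186x168x88 mm, control dial on its front (-x), and on it, locked in place, a clear round bowl, 136 mm wide outside, 130 inside, floor 94 mm and rim 164 mm above the worktop, D handle outside at the front right, 39 mm out, under the rim's level. Origin at worktop level on the vertical axis of bowl and spindle; z up.
- seat (a point): Point on the spindle's axis at its round seat, 98 mm above the worktop, where the hub's underside rests when fully home; z up. Three equal drive lugs (6 mm wide, out to 13 mm from the axis, 12 mm high), 120 degrees apart, stand on the seat: a hub whose slots are not over them stops 12 mm higher. The spindle stands at any angle, which is not reported.
- post_tip (a point): Pointed tip of the spindle's round steel post (10 mm thick below its 7 mm taper), 149 mm above the worktop. The spindle is sprung: it yields downward from 4 N, is 4 mm down at 14 N and then stops hard. The self-locking motor keeps it from turning: a hub lying on the lugs slides round on them; one whose slots have found them comes up against them after 12 degrees of play or less.
- rim (a point): Centre of the bowl's rim, at the height of its upper edge, 164 mm above the worktop; z up.
- blade: Loose chopping blade, 80 to 130 g, standing upright: grey plastic hub 100 mm tall with two steel wings (reaching 53 mm from the axis, 18 to 37 mm up). Origin: centre of the hub's underside; z up the hub, x along the lower wing. Below, a 13 mm bore, 66 mm deep, takes the post; at its mouth three slots, 8.8 mm wide, 14 mm deep, at 0, 120 and 240 degrees from x, take the lugs.
- blade_grip (a point): On the hub's axis, 84 mm above its underside, 16 mm below its flat top: the round grip, 30 mm wide from 60 to 100 mm up, to hold the blade by. Lower down the hub is 36 mm wide. When home, the hub's top stands 34 mm above the bowl's rim.
- lid: Loose white round lid, 90 to 140 g, 149 mm wide, lying on its skirt (143 mm wide inside). Origin: centre of the skirt's lower edge; z up. The ledge that rests on the bowl's rim is 9 mm above the origin, so when seated the origin is 9 mm below rim; any angle about z will do. Blade and lid stand one left, one right of the processor, either way round.
- lid_grip (a point): On the lid's axis, 40 mm above its underside: its round hollow tower, 48 mm wide, from the plate (13 mm up) to its flat top (57 mm up), to lift the lid by. Inside it is 41 mm wide and 44 mm high above the ledge and covers the hub: the lid sits flat only over a blade that is home.
- white_jug: the white plastic jug with a handle and a cap, 70x99x203 mm, a bystander at the back; origin at the centre of its underside
- tumbler: the clear drinking glass, 81 mm wide, 91 mm tall, a bystander; origin at the centre of its underside
- tin_small: the small food tin, 75 mm wide, 58 mm tall, a bystander at the back; origin at the centre of its underside
- jar_green: the glass jar with a screw lid, 84 mm wide, 123 mm tall, a bystander at the back; origin at the centre of its underside
- bowl_white: the white bowl, 130 mm wide, 66 mm tall, a bystander at the front; origin at the centre of its underside
- teaspoon: the metal teaspoon, 130x26x11 mm, a bystander at the front; origin at the centre of its underside
Mind the look-alikes: they are no part of the job. What is meant by the blade is not orange, and is the larger of those in its own colour.

How it is judged:
By the outcome, as a careful person would: the job done as asked, in the order asked, and still so for the second after the job is handed in, with the robot touching nothing.
It also fails if it takes over 70 s, if anything falls off the work surface, if the arm or the gripper's body presses on something with over 40 N, if the wrist force passes 120 N, or if a joint passes its speed limit or range.

## Robot

A 6-joint arm with a two-finger parallel gripper is mounted at the origin on a cart in front of the work surface, level with it; the furniture and walls round the work are solid. World frame = base frame: x ahead of the robot, y to its left, z up, the work surface at z = 0. Lengths are in m, angles in rad, forces in N, time in s.
With the tool pointing down it reaches from about 0.25 to 0.8 m from the base axis. Payload 3.9 kg.
Tool frame: the origin (TCP) lies midway between the tips of the shut fingers; the grasp point (between the pads) lies 19 mm behind it; z points along the fingers, y is the line along which they close (so a half turn about z gives the same grasp; the last joint's range is limited). The gripper opens to 85 mm and grips with 20 to 120 N. Pads are 22 mm wide; open, the fingers measure 114 mm over their backs; the gripper's body (76 mm by 85 mm) begins 54 mm behind the grasp point. The pads swing forward as they close: fully open they stand 13 mm farther back than shut.
Start: joints at [1.139, 0.26, -0.138, 1.173, 0, 1.571], TCP at [0.22, 0.477, 0.231] pointing down, gripper open.
Joint ranges: [-2.78, 2.78], [-0.83, 1.72], [-1.28, 1.37], [-1.9, 2.12], [-1.57, 1.48], [-3.14, 3.14]. Speed limits (rad/s): [2.57, 2.57, 3.14, 3.14, 3.14, 3.14].

## Interface

Orientations are given as a unit quaternion [w, x, y, z].
In Python, from rig import bot, cams gives the robot as it stands.
- The arm moves only by the tool apply_moves, never from a script. Its argument "rows" is a list that holds one entry, the list of rows, each a list of 7 numbers: the finger opening in mm, from 0 to 85.4, then the shift along the tool's x, y, z in mm, then the turn, a rotation vector about the tool's x, y, z in rad. A call has exactly 10 rows; each row is the pose to reach, as a shift and turn from the pose commanded when the call began, along the tool's axes at that moment; what a row does not reach only later rows make up. A row lasts 1/8 s, in which the tool goes at most 62.5 mm and 10.7 degrees, less where a joint would pass 70% of its speed; a pose out of reach is approached as far as the arm can. A call with a gripper value outside its range is refused whole. The fingers move at their own pace and stop on an object; "squeeze" is the grip in N (left out, the last holds). Time passes only in rows, so rows that repeat a pose let the fingers close, or fill a call up. It gives the time, the measured TCP pose, the force, the opening and the grip force at its end, in the units of the state.
- bot.get_state(): the state, without advancing time (a new reading comes with each control period).
- cams.snapshot(name): name is "scene" or "top"; returns the picture (384x512x3 uint8, blue, green, red); there is no depth.
- cams.camera_params(name): a dict with "vfov" (degrees; the focal length in pixels is half the picture's height over the tangent of half this angle, whatever the lens; pixels are square), "cx", "cy" (the principal point, pixels), "k1" (the pictures are not rectified: a ray, as slopes to the right and down, at radius r is drawn at 1 + k1 r^2 times it, then the intrinsics apply), "extrinsics" (4x4, takes a point from camera to world coordinates). Camera axes: x right, y down, z forward; pixel columns grow to the right and rows downward; lengths in m; the calibration is good to about 2 mm. A picture is of the moment at which its call begins. camera_params takes no time and is no camera call.
- bot.close_job(): hands the job in; it is judged then, once.
The state is a dict: "clock": time; "joint_pos": joint angles; "dq": joint speeds; "effort": joint torques, N m; "tcp_pos": TCP position; "tcp_rot": TCP orientation; "contact_force": force on the tool from outside, world axes, zero at the start; "ft_torque": the same for the moment, N m; "width": finger opening in m; "grip_force": force on a finger pad.
Only numpy, scipy, OpenCV 4.12 (cv2) and the standard library are available. Lean on these libraries where they do the work, as an engineer would, in place of code of your own. Each camera call takes 0.05 s, during which the arm holds its last target. There are 200 camera calls.

## Working session

There is one attempt and no reset: what is moved stays moved. The work goes in short steps, Python scripts to look and compute and a tool call to move; the robot and the scene stay as the last step left them, time stands still between calls to the robot, and variables do not carry over. Pictures are saved under pics/ and viewed, at most 12 in all, crops included, and the job is handed in when it is done.

Besides the shell and the picture viewer there is one more tool, called after "Emit:" by a JSON object that holds its "name" and its "arguments", one argument or row to a line. apply_moves: Moves the arm, as the interface text tells. Its arguments: {"type":"object","properties":{"rows":{"type":"array","items":{"type":"array","items":{"type":"array","items":{"type":"number"}}}},"squeeze":{"type":"number"}},"required":["rows"]}

```bash
mkdir -p pics; python3 - <<'E'
from rig import bot,cams
import cv2
print(bot.get_state())
for n in("scene","top"):
    im=cams.snapshot(n); cv2.imwrite(f"pics/{n}0.png",im)
    cv2.imwrite(f"pics/{n}1.png",cv2.resize(im,(800,600),interpolation=cv2.INTER_CUBIC))
    print(n,cams.camera_params(n))
E
```

```text
{'clock': 0.0, 'joint_pos': array([ 1.13899942e+00,  2.60713540e-01, -1.39379285e-01,  1.17270636e+00,
       -3.15857753e-05,  1.57076990e+00]), 'dq': array([-1.36670398e-03, -2.47305320e-03, -4.30099553e-05, -3.46558940e-04,
       -1.44117466e-04,  6.61008923e-04]), 'effort': array([ 1.23363367e-03, -4.05679500e+01,  2.53921688e+01,  1.86767959e-02,
        2.35187881e-04,  3.69670246e-06]), 'tcp_pos': array([0.21943548, 0.47618369, 0.23044557]), 'tcp_rot': array([-1.99118078e-04,  2.14212077e-01,  9.76786662e-01, -9.81561228e-04]), 'contact_force': array([-0.83578066, -0.03658211, -0.03903341]), 'ft_torque': array([-0.02788801,  0.00880277, -0.02701304]), 'grip_force': 0.0, 'width': 0.08537320360043864}
scene {'vfov': 50.873729927368146, 'cx': 256.151738967605, 'cy': 193.08566788256022, 'k1': 0.03954850444381398, 'extrinsics': array([[ 0.47380038, -0.58997512,  0.65379091, -0.26066999],
       [-0.88040711, -0.30055156,  0.36681342, -0.47496204],
       [-0.01991291, -0.7493985 , -0.66181973,  0.92884141],
       [ 0.        ,  0.        ,  0.        ,  1.        ]])}
top {'vfov': 49.470514106890704, 'cx': 254.13436635523107, 'cy': 194.5509792077394, 'k1': 0.01643709935792614, 'extrinsics': array([[-0.0284291 , -0.98038519,  0.19502992,  0.33722451],
       [-0.99909805,  0.03402538,  0.02540388, -0.03612646],
       [-0.03154156, -0.1941318 , -0.98046824,  1.26039439],
       [ 0.        ,  0.        ,  0.        ,  1.        ]])}
```

View pics/scene1.png

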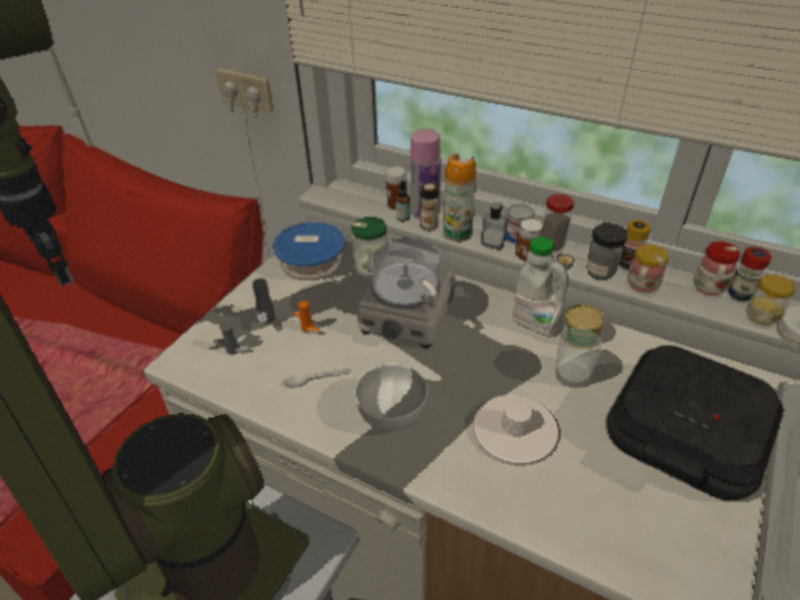

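View pics/top1.png

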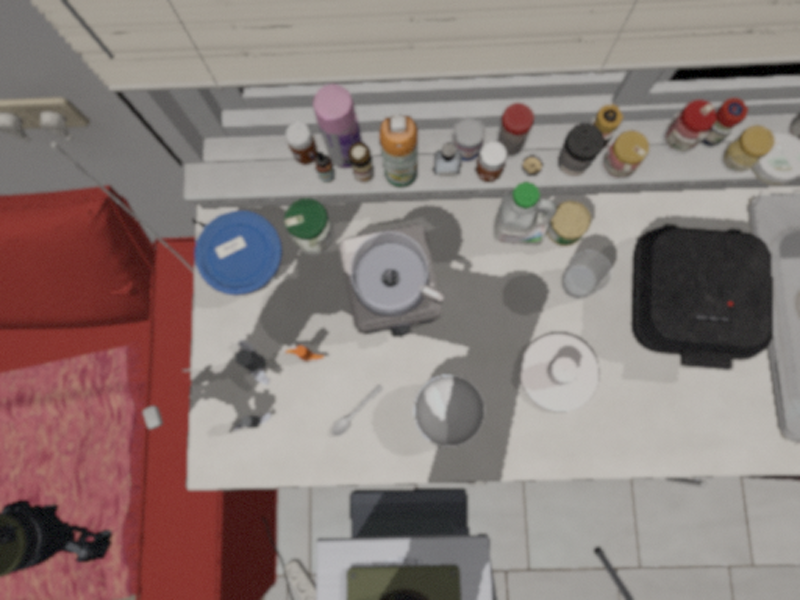

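The scene shows two dark blades left of the processor (scene ~(262,300) and (229,335)), an orange decoy, and the lid on the right (scene (516,428), top (560,372)). Next, enlarged crops.

```bash
cat > h.py <<'E'
import numpy as np,cv2
from rig import bot,cams
def K(n):
    p=cams.camera_params(n); f=192/np.tan(np.radians(p['vfov']/2)); return p,f
def ray(n,u,v):
    p,f=K(n); d=np.array([(u-p['cx'])/f,(v-p['cy'])/f]); s=d.copy()
    for _ in range(20): s=d/(1+p['k1']*(s@s))
    E=p['extrinsics']; return E[:3,3],E[:3,:3]@np.r_[s,1]
def atz(n,u,v,z):
    o,d=ray(n,u,v); return o+d*(z-o[2])/d[2]
def proj(n,X):
    p,f=K(n); E=p['extrinsics']; c=E[:3,:3].T@(np.asarray(X,float)-E[:3,3]); s=c[:2]/c[2]; s=s*(1+p['k1']*(s@s))
    return s*f+[p['cx'],p['cy']]
def crop(im,u,v,w,h,k):
    return cv2.resize(im[v:v+h,u:u+w],None,fx=k,fy=k,interpolation=cv2.INTER_CUBIC)
E
python3 - <<'E'
from h import *
s=cv2.imread("pics/scene0.png");t=cv2.imread("pics/top0.png")
A=crop(t,110,205,80,60,5);B=crop(s,125,170,80,60,5);C=crop(t,215,140,80,60,5);D=crop(t,320,205,80,60,5)
cv2.imwrite("pics/m1.png",np.vstack([np.hstack([A,B]),np.hstack([C,D])]))
E
```

```text
(no output)
```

View pics/m1.png

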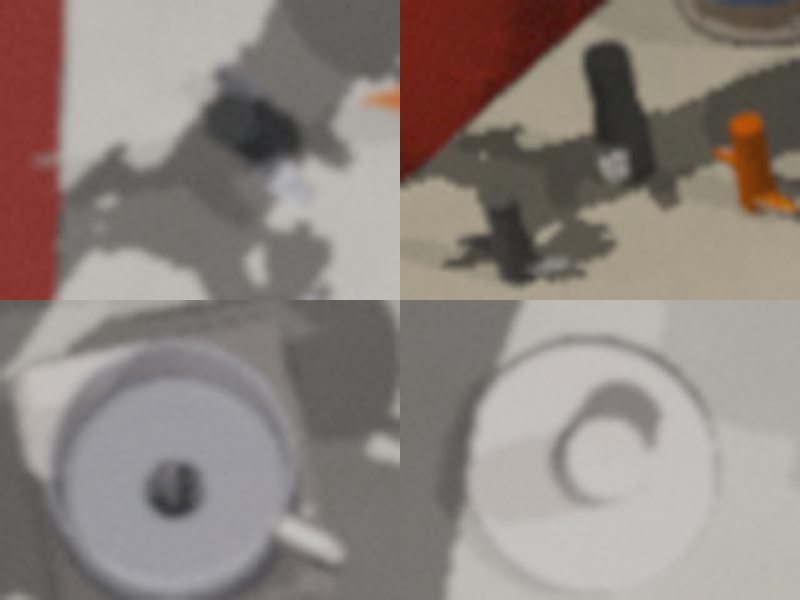

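```bash
python3 - <<'E'
from h import *
T=lambda x,y,u0,v0,z,n="top":atz(n,(x+.5)/5-.5+u0,(y+.5)/5-.5+v0,z)
print("blade top",T(228,112,110,205,.1)," scene",T(205,48,125,170,.1,"scene"),"wing",T(290,182,110,205,.025),T(232,80,110,205,.025))
print("rim",T(172,168,215,140,.164),"post",T(173,188,215,140,.125))
print("lid tower",T(208,160,320,205,.057),"plate",T(193,164,320,205,.011))
b=T(205,48,125,170,.1,"scene");b2=T(228,112,110,205,.1);b=(b+b2)/2
r=T(172,168,215,140,.164);l=T(208,160,320,205,.057)
im={n:cv2.resize(cv2.imread(f"pics/{n}0.png"),None,fx=5,fy=5,interpolation=cv2.INTER_CUBIC) for n in("scene","top")}
def circ(n,c,z,R,col):
    P=[proj(n,[c[0]+R*np.cos(a),c[1]+R*np.sin(a),z])*5+2 for a in np.linspace(0,2*np.pi,60)]
    cv2.polylines(im[n],[np.int32(P)],True,col,1)
for n in im:
    for z,R in((.1,.015),(.0,.018)): circ(n,b,z,R,(0,0,255))
    circ(n,r,.164,.068,(0,0,255));circ(n,r,.094,.065,(0,255,0));circ(n,r,.149,.002,(255,0,0))
    circ(n,l,.057,.024,(0,0,255));circ(n,l,.013,.0745,(0,255,0))
t,s=im["top"],im["scene"]
cut=lambda i,u,v,w=80,h=60:i[v*5:(v+h)*5,u*5:(u+w)*5]
cv2.imwrite("pics/m2.png",np.vstack([np.hstack([cut(t,110,205),cut(s,125,170)]),np.hstack([cut(t,215,140),cut(s,218,145)])]))
cv2.imwrite("pics/m3.png",np.hstack([cut(t,320,205),cut(s,290,240)]))
E
```

```text
blade top [0.4846299  0.27506378 0.1       ]  scene [0.48463785 0.27853629 0.1       ] wing [0.45109306 0.25729237 0.025     ] [0.51340997 0.29311597 0.025     ]
rim [0.61479255 0.00452356 0.164     ] post [0.61310469 0.00570979 0.125     ]
lid tower [ 0.44339617 -0.3077095   0.057     ] plate [ 0.44535566 -0.30908445  0.011     ]
```

View pics/m2.png

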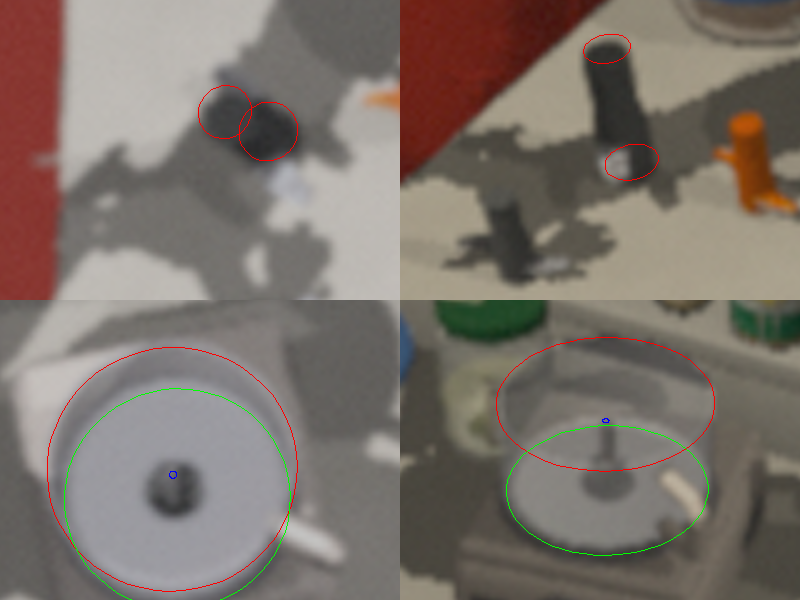

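View pics/m3.png

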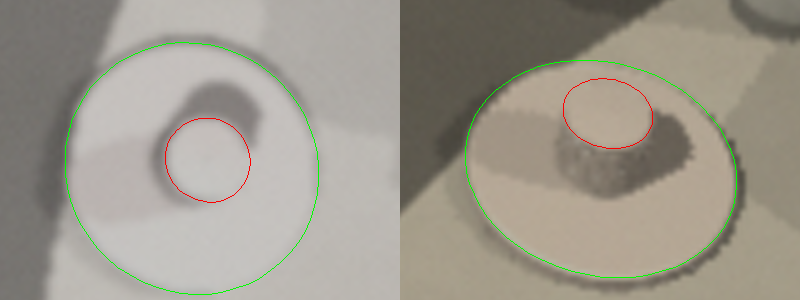

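Lid and blade overlays fit well. The processor's floor circle in the top view is ~10 px low, so I check it at higher zoom.

```bash
python3 - <<'E'
from h import *
a=[]
for n,u,v in(("top",217,145),("scene",232,150)):
    im=cv2.imread(f"pics/{n}0.png");k=10 if 0 else 8
    c=crop(im,u,v,50,70,k);
    c=cv2.convertScaleAbs(c,alpha=1.5,beta=-40)
    for X,Y,col in((.615,.0045,(0,0,255)),(.620,.0045,(0,255,0))):
        for z in(.149,.098):
            p=(proj(n,[X,Y,z])-[u,v])*k+k/2-.5; cv2.circle(c,np.int32(p),2,col,-1)
        R=.065;z=.094
        P=[(proj(n,[X+R*np.cos(t),Y+R*np.sin(t),z])-[u,v])*k+k/2-.5 for t in np.linspace(0,6.29,80)]
        cv2.polylines(c,[np.int32(P)],True,col,1)
    a.append(c)
cv2.imwrite("pics/m4.png",np.hstack(a))
E
```

```text
(no output)
```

View pics/m4.png

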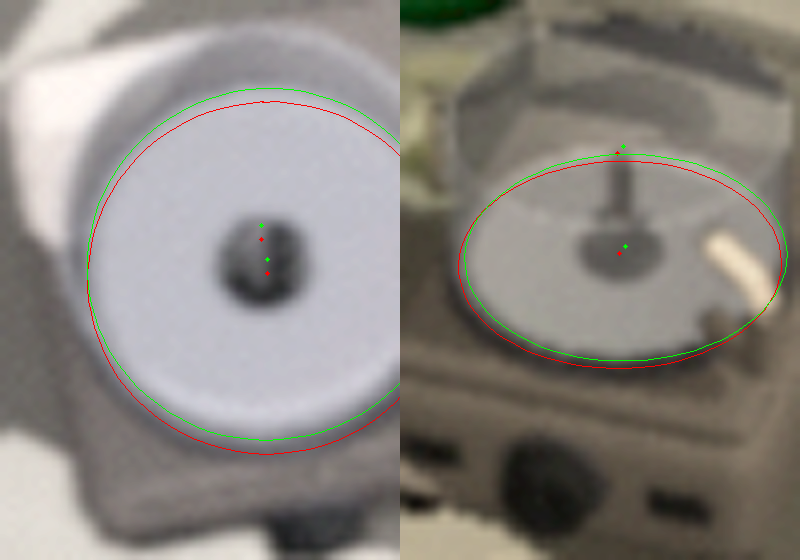

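```bash
cat >> h.py <<'E'
from scipy.spatial.transform import Rotation as Ro
def st():
    s=bot.get_state(); q=s['tcp_rot']; return s,Ro.from_quat([*q[1:],q[0]])
def go(x,y,z,yaw=None,p=None):
    "shift in tool mm and turn for target; yaw=world angle deg of the closing line (tool y)"
    s,R=st(); p=s['tcp_pos'] if p is None else np.array(p)
    d=R.inv().apply(np.array([x,y,z])-p)*1000
    r=np.zeros(3)
    if yaw is not None:
        a=np.radians(yaw); T=Ro.from_matrix(np.array([[-np.sin(a),np.cos(a),0],[np.cos(a),np.sin(a),0],[0,0,-1]]).T) if False else Ro.from_matrix(np.c_[[-np.sin(a),np.cos(a),0],[np.cos(a),np.sin(a),0],[0,0,-1]])
        r=(R.inv()*T).as_rotvec()
    print("shift",d.round(1),"turn",r.round(4))
E
sed -i 's/T=Ro.from_matrix(np.array.*if False else /T=/' h.py
python3 - <<'E'
from h import *
go(.4846,.2768,.231,90); go(.4846,.2768,.067,90)
T=lambda x,y,u0,v0,z,n:atz(n,(x+.5)/5-.5+u0,(y+.5)/5-.5+v0,z)
print("small",T(105,35+170-0,125,170,.06,"scene"),"orange",T(347,120,125,170,.06,"scene"))
E
```

```text
shift [-3.243e+02 -7.020e+01 -3.000e-01] turn [-1.700e-03 -3.000e-04 -4.318e-01]
shift [-324.3  -69.9  163.7] turn [-1.700e-03 -3.000e-04 -4.318e-01]
small [0.3686449  0.27454643 0.06      ] orange [0.5034036  0.18598149 0.06      ]
```

Emit:
{"name": "apply_moves", "arguments": {
  "rows": [
    [[62, -50, -11, 0, 0, 0, -0.07], [62, -105, -23, 0, 0, 0, -0.14], [62, -160, -35, 0, 0, 0, -0.22], [62, -215, -47, 0, 0, 0, -0.29], [62, -270, -58, 0, 0, 0, -0.36], [62, -324, -70, 20, 0, 0, -0.432], [62, -324, -70, 60, 0, 0, -0.432], [62, -324, -70, 85, 0, 0, -0.432], [62, -324, -70, 85, 0, 0, -0.432], [62, -324, -70, 85, 0, 0, -0.432]]
  ],
  "squeeze": 40
}}

```text
clock: 1.35
tcp_pos: [0.485, 0.278, 0.1471]
tcp_rot: [0.0, -0.0, 1.0, 0.0]
contact_force: [1.1, 0.5, 0.3]
width: 0.0622
grip_force: 0.0
```

```bash
python3 - <<'E'
from h import *
a=[]
for n,u,v in(("top",110,200),("scene",125,160)):
    a.append(crop(cams.snapshot(n),u,v,80,80,5))
cv2.imwrite("pics/m5.png",np.hstack(a))
s,_=st();print(s['clock'],s['tcp_pos'],s['tcp_rot'],s['width'])
go(.4846,.2768,.067,90)
E
```

```text
1.45 [0.48549752 0.27841628 0.14778869] [ 1.16928167e-03 -3.41069896e-04  9.99999037e-01  6.65095845e-04] 0.061961413572122766
shift [ 1.1 -1.7 80.8] turn [0.0013 0.0023 0.0007]
```

View pics/m5.png

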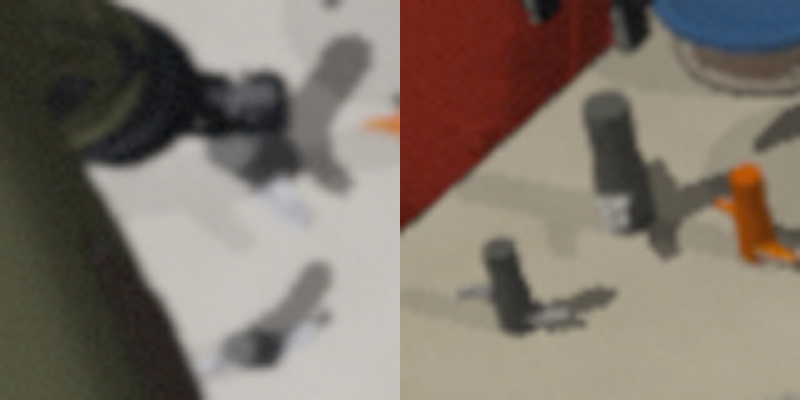

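Hub visible under the open fingers, undisturbed; the fingers straddle it. Descend and close.

Emit:
{"name": "apply_moves", "arguments": {
  "rows": [
    [[62, 1, -1.5, 30, 0, 0, 0], [62, 1, -1.5, 60, 0, 0, 0], [62, 1, -1.5, 80, 0, 0, 0], [62, 1, -1.5, 80, 0, 0, 0], [10, 1, -1.5, 80, 0, 0, 0], [10, 1, -1.5, 80, 0, 0, 0], [10, 1, -1.5, 80, 0, 0, 0], [10, 1, -1.5, 80, 0, 0, 0], [10, 1, -1.5, 80, 0, 0, 0], [10, 1, -1.5, 80, 0, 0, 0]]
  ],
  "squeeze": 40
}}

```text
clock: 2.7
tcp_pos: [0.4849, 0.2767, 0.0679]
tcp_rot: [0.001, -0.0, 1.0, 0.001]
contact_force: [-0.1, -0.9, 5.9]
width: 0.0288
grip_force: 39.1
```

Emit:
{"name": "apply_moves", "arguments": {
  "rows": [
    [[10, 0, 0, -30, 0, 0, 0], [10, 0, 0, -80, 0, 0, 0], [10, 0, 0, -130, 0, 0, 0], [10, 0, -10, -170, 0, 0, 0], [10, -27, -55, -190, 0, 0, 0], [10, -54, -108, -190, 0, 0, 0], [10, -81, -162, -190, 0, 0, 0], [10, -108, -216, -190, 0, 0, 0], [10, -134, -271, -190, 0, 0, 0], [10, -134, -271, -190, 0, 0, 0]]
  ]
}}

```text
clock: 3.95
tcp_pos: [0.619, 0.001, 0.2555]
tcp_rot: [-0.0, 0.003, 1.0, -0.0]
contact_force: [-0.9, 0.2, -1.6]
width: 0.0291
grip_force: 39.8
```

```bash
python3 - <<'E'
from h import *
s,_=st();print(s['clock'],s['tcp_pos'],s['tcp_rot'],s['width'],s['contact_force'],s['ft_torque'])
c=s['tcp_pos']
a=[]
for n,u,v in(("top",215,110),("scene",215,110)):
    im=cams.snapshot(n);k=5
    o=crop(im,u,v,80,100,k)
    for X in([*c[:2],c[2]-.068],[*c[:2],c[2]+.032],[.619,.006,.149],[.619,.006,.098]):
        cv2.circle(o,np.int32((proj(n,X)-[u,v])*k+2),2,(0,0,255),-1)
    a.append(o)
cv2.imwrite("pics/m6.png",np.hstack(a))
go(.619,.006,.250,90)
E
```

```text
3.95 [0.61903629 0.00103751 0.25551021] [-6.52058573e-06  2.93567787e-03  9.99995580e-01 -4.71642532e-04] 0.029104556769815652 [-0.87209849  0.2394725  -1.62677818] [ 0.07590299  0.01814214 -0.02382451]
shift [-1.6  1.4  5.8] turn [ 0.0007 -0.0013 -0.0014]
```

View pics/m6.png

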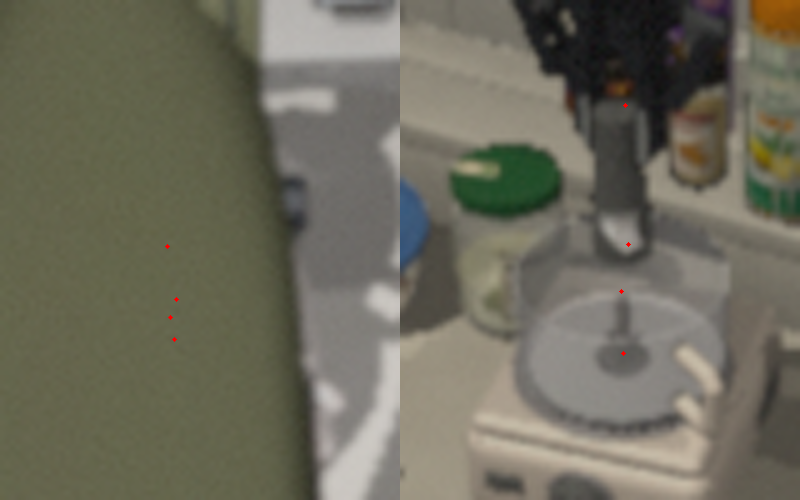

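Emit:
{"name": "apply_moves", "arguments": {
  "rows": [
    [[10, 0, 0, 15, 0, 0, 0], [10, 0, 0, 30, 0, 0, 0], [10, 0, 0, 35, 0, 0, 0], [10, 0, 0, 38, 0, 0, 0], [10, 0, 0, 41, 0, 0, 0], [10, 0, 0, 44, 0, 0, 0], [10, 0, 0, 47, 0, 0, 0], [10, 0, 0, 50, 0, 0, 0], [10, 0, 0, 50, 0, 0, 0], [10, 0, 0, 50, 0, 0, 0]]
  ]
}}

```text
clock: 5.3
tcp_pos: [0.6181, 0.0052, 0.2068]
tcp_rot: [0.001, -0.0, 1.0, 0.0]
contact_force: [-0.3, -0.0, 1.9]
width: 0.0291
grip_force: 40.3
```

Emit:
{"name": "apply_moves", "arguments": {
  "rows": [
    [[10, 0, 0, 5, 0, 0, 0], [10, 0, 0, 10, 0, 0, 0], [10, 0, 0, 15, 0, 0, 0], [10, 0, 0, 20, 0, 0, 0], [10, 0, 0, 23, 0, 0, 0], [10, 0, 0, 26, 0, 0, 0], [10, 0, 0, 28, 0, 0, 0], [10, 0, 0, 29, 0, 0, 0], [10, 0, 0, 29, 0, 0, 0], [10, 0, 0, 29, 0, 0, 0]]
  ]
}}

```text
clock: 6.55
tcp_pos: [0.6196, 0.0057, 0.1776]
tcp_rot: [0.002, -0.0, 1.0, 0.001]
contact_force: [5.5, 2.3, 2.2]
width: 0.0286
grip_force: 39.9
```

Emit:
{"name": "apply_moves", "arguments": {
  "rows": [
    [[10, -0.5, 0.3, 0, 0, 0, 0], [10, -1, 0.5, 0, 0, 0, 0], [10, -1, 0.5, 0.5, 0, 0, 0], [10, -1, 0.5, 1, 0, 0, 0], [10, -1, 0.5, 1.5, 0, 0, 0], [10, -1, 0.5, 2, 0, 0, 0], [10, -1, 0.5, 2, 0, 0, 0], [10, -1, 0.5, 2, 0, 0, 0], [10, -1, 0.5, 2, 0, 0, 0], [10, -1, 0.5, 2, 0, 0, 0]]
  ],
  "squeeze": 30
}}

```text
clock: 7.8
tcp_pos: [0.6197, 0.0058, 0.1761]
tcp_rot: [0.001, -0.0, 1.0, 0.0]
contact_force: [4.7, 0.7, 4.8]
width: 0.0286
grip_force: 40.1
```

Emit:
{"name": "apply_moves", "arguments": {
  "rows": [
    [[10, -1, 0.2, 0.5, 0, 0, 0], [10, -1.5, 0.2, 1, 0, 0, 0], [10, -1.5, 0.2, 1, 0, 0, 0.03], [10, -1.5, 0.2, 1, 0, 0, 0.06], [10, -1.5, 0.2, 1, 0, 0, 0.09], [10, -1.5, 0.2, 1, 0, 0, 0.12], [10, -1.5, 0.2, 1, 0, 0, 0.15], [10, -1.5, 0.2, 1, 0, 0, 0.18], [10, -1.5, 0.2, 1, 0, 0, 0.18], [10, -1.5, 0.2, 1, 0, 0, 0.18]]
  ],
  "squeeze": 30
}}

```text
clock: 9.05
tcp_pos: [0.6203, 0.0059, 0.1752]
tcp_rot: [0.0, 0.09, 0.996, 0.0]
contact_force: [2.7, 2.3, 8.2]
width: 0.0292
grip_force: 40.4
```

```bash
python3 - <<'E'
from h import *
s,_=st();print(s['tcp_pos'],s['contact_force'],s['ft_torque'],s['grip_force'])
E
```

```text
[0.62028312 0.00585997 0.17520994] [2.7273027  2.33412529 8.2445268 ] [ 0.49856168 -0.63990597  0.05480385] 40.41996717453003
```

Emit:
{"name": "apply_moves", "arguments": {
  "rows": [
    [[10, -0.5, 0.5, 0, 0, 0, 0.03], [10, -0.5, 0.5, 0, 0, 0, 0.06], [10, -0.5, 0.5, 0, 0, 0, 0.09], [10, -0.5, 0.5, 0, 0, 0, 0.12], [10, -0.5, 0.5, 0, 0, 0, 0.15], [10, -0.5, 0.5, 0, 0, 0, 0.18], [10, -0.5, 0.5, 0, 0, 0, 0.19], [10, -0.5, 0.5, 0, 0, 0, 0.19], [10, -0.5, 0.5, 0, 0, 0, 0.19], [10, -0.5, 0.5, 0, 0, 0, 0.19]]
  ]
}}

```text
clock: 10.3
tcp_pos: [0.6205, 0.0056, 0.1751]
tcp_rot: [0.0, 0.184, 0.983, -0.001]
contact_force: [2.2, 0.4, 8.0]
width: 0.0287
grip_force: 40.4
```

Emit:
{"name": "apply_moves", "arguments": {
  "rows": [
    [[10, 0, 0, 0, 0, 0, 0.03], [10, 0, 0, 0, 0, 0, 0.06], [10, 0, 0, 0, 0, 0, 0.09], [10, 0, 0, 0, 0, 0, 0.12], [10, 0, 0, 0, 0, 0, 0.15], [10, 0, 0, 0, 0, 0, 0.18], [10, 0, 0, 0, 0, 0, 0.18], [10, 0, 0, 0, 0, 0, 0.18], [10, 0, 0, 0, 0, 0, 0.18], [10, 0, 0, 0, 0, 0, 0.18]]
  ]
}}

```text
clock: 11.55
tcp_pos: [0.6204, 0.0054, 0.1751]
tcp_rot: [0.0, 0.272, 0.962, -0.001]
contact_force: [1.8, 0.1, 8.8]
width: 0.0292
grip_force: 40.4
```

Emit:
{"name": "apply_moves", "arguments": {
  "rows": [
    [[10, 0, 0, 0, 0, 0, 0.03], [10, 0, 0, 0, 0, 0, 0.06], [10, 0, 0, 0, 0, 0, 0.09], [10, 0, 0, 0, 0, 0, 0.12], [10, 0, 0, 0, 0, 0, 0.15], [10, 0, 0, 0, 0, 0, 0.18], [10, 0, 0, 0, 0, 0, 0.18], [10, 0, 0, 0, 0, 0, 0.18], [10, 0, 0, 0, 0, 0, 0.18], [10, 0, 0, 0, 0, 0, 0.18]]
  ]
}}

```text
clock: 12.8
tcp_pos: [0.6203, 0.0051, 0.1751]
tcp_rot: [0.0, 0.357, 0.934, -0.001]
contact_force: [2.3, -0.6, 7.1]
width: 0.029
grip_force: 40.4
```

Emit:
{"name": "apply_moves", "arguments": {
  "rows": [
    [[10, 0, 0, 0, 0, 0, 0.03], [10, 0, 0, 0, 0, 0, 0.06], [10, 0, 0, 0, 0, 0, 0.09], [10, 0, 0, 0, 0, 0, 0.12], [10, 0, 0, 0, 0, 0, 0.15], [10, 0, 0, 0, 0, 0, 0.18], [10, 0, 0, 0, 0, 0, 0.18], [10, 0, 0, 0, 0, 0, 0.18], [10, 0, 0, 0, 0, 0, 0.18], [10, 0, 0, 0, 0, 0, 0.18]]
  ]
}}

```text
clock: 14.05
tcp_pos: [0.6202, 0.0049, 0.1751]
tcp_rot: [0.0, 0.44, 0.898, -0.001]
contact_force: [0.9, -1.1, 8.0]
width: 0.0293
grip_force: 40.4
```

Emit:
{"name": "apply_moves", "arguments": {
  "rows": [
    [[10, 0, 0, 0, 0, 0, 0.03], [10, 0, 0, 0, 0, 0, 0.06], [10, 0, 0, 0, 0, 0, 0.09], [10, 0, 0, 0, 0, 0, 0.12], [10, 0, 0, 0, 0, 0, 0.15], [10, 0, 0, 0, 0, 0, 0.18], [10, 0, 0, 0, 0, 0, 0.18], [10, 0, 0, 0, 0, 0, 0.18], [10, 0, 0, 0, 0, 0, 0.18], [10, 0, 0, 0, 0, 0, 0.18]]
  ]
}}

```text
clock: 15.3
tcp_pos: [0.62, 0.0048, 0.175]
tcp_rot: [0.0, 0.519, 0.855, -0.002]
contact_force: [2.0, -1.9, 6.6]
width: 0.0287
grip_force: 40.4
```

Emit:
{"name": "apply_moves", "arguments": {
  "rows": [
    [[10, 0, 0, 0, 0, 0, 0.03], [10, 0, 0, 0, 0, 0, 0.06], [10, 0, 0, 0, 0, 0, 0.09], [10, 0, 0, 0, 0, 0, 0.12], [10, 0, 0, 0, 0, 0, 0.15], [10, 0, 0, 0, 0, 0, 0.18], [10, 0, 0, 0, 0, 0, 0.18], [10, 0, 0, 0, 0, 0, 0.18], [10, 0, 0, 0, 0, 0, 0.18], [10, 0, 0, 0, 0, 0, 0.18]]
  ]
}}

```text
clock: 16.55
tcp_pos: [0.6199, 0.0046, 0.1749]
tcp_rot: [0.001, 0.593, 0.805, -0.002]
contact_force: [1.9, -2.6, 7.1]
width: 0.0293
grip_force: 40.4
```

```bash
python3 - <<'E'
from h import *
s,_=st();print(s['tcp_pos'],s['contact_force'],s['ft_torque'],s['joint_pos'].round(2))
cv2.imwrite("pics/m7.png",crop(cams.snapshot("scene"),215,110,80,80,7))
E
```

```text
[0.61989735 0.00458054 0.17489798] [ 1.89319079 -2.60061807  7.12430151] [-0.484067   -0.31399438  0.11103908] [ 0.01  0.45  0.    1.12 -0.    1.28]
```

View pics/m7.png

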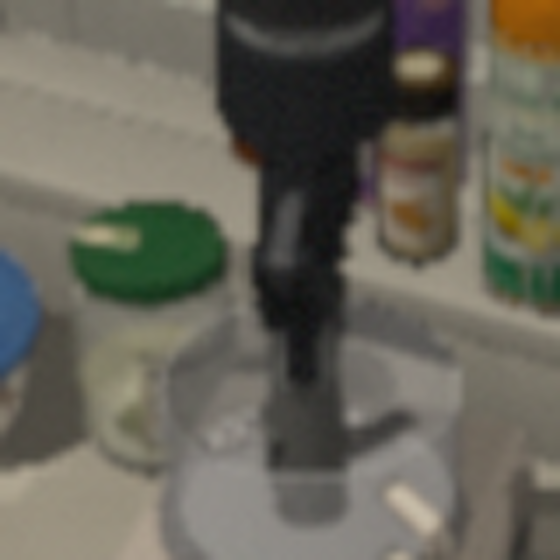

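Hub sits on the post and its wings have turned with the gripper; continue searching.

Emit:
{"name": "apply_moves", "arguments": {
  "rows": [
    [[10, -0.6, 0, 0, 0, 0, 0.03], [10, -0.6, 0, 0, 0, 0, 0.06], [10, -0.6, 0, 0, 0, 0, 0.09], [10, -0.6, 0, 0, 0, 0, 0.12], [10, -0.6, 0, 0, 0, 0, 0.15], [10, -0.6, 0, 0, 0, 0, 0.18], [10, -0.6, 0, 0, 0, 0, 0.18], [10, -0.6, 0, 0, 0, 0, 0.18], [10, -0.6, 0, 0, 0, 0, 0.18], [10, -0.6, 0, 0, 0, 0, 0.18]]
  ]
}}

```text
clock: 17.85
tcp_pos: [0.6198, 0.0049, 0.1734]
tcp_rot: [-0.001, 0.663, 0.748, -0.002]
contact_force: [0.0, -5.7, -2.8]
width: 0.0291
grip_force: 39.5
```

Force vanished and z fell: the slots have found the lugs. Lower gently.

Emit:
{"name": "apply_moves", "arguments": {
  "rows": [
    [[10, -0.6, 0, 0, 0, 0, 0], [10, -0.8, 0, 1, 0, 0, 0], [10, -0.8, 0, 2, 0, 0, 0], [10, -0.8, 0, 3, 0, 0, 0], [10, -0.8, 0, 4, 0, 0, 0], [10, -0.8, 0, 5, 0, 0, 0], [10, -0.8, 0, 6, 0, 0, 0], [10, -0.8, 0, 7, 0, 0, 0], [10, -0.8, 0, 7, 0, 0, 0], [10, -0.8, 0, 7, 0, 0, 0]]
  ]
}}

```text
clock: 19.1
tcp_pos: [0.6208, 0.0045, 0.1678]
tcp_rot: [0.0, 0.663, 0.749, -0.0]
contact_force: [-2.5, -5.4, 2.8]
width: 0.0294
grip_force: 40.0
```

```bash
python3 - <<'E'
from h import *
s,_=st();print(s['tcp_pos'],s['contact_force'],s['ft_torque'],s['joint_pos'].round(2))
E
```

```text
[0.62077313 0.00448143 0.16783713] [-2.47533488 -5.35525717  2.7901791 ] [-1.29008165  0.53201664  0.01021792] [ 0.01  0.45 -0.01  1.11 -0.    1.46]
```

Emit:
{"name": "apply_moves", "arguments": {
  "rows": [
    [[10, -0.8, -0.3, 0.5, 0, 0, 0], [10, -0.8, -0.3, 1, 0, 0, 0], [10, -0.8, -0.3, 1.5, 0, 0, 0], [10, -0.8, -0.3, 2, 0, 0, 0], [10, -0.8, -0.3, 2.5, 0, 0, 0], [10, -0.8, -0.3, 3, 0, 0, 0], [10, -0.8, -0.3, 3, 0, 0, 0], [10, -0.8, -0.3, 3, 0, 0, 0], [10, -0.8, -0.3, 3, 0, 0, 0], [10, -0.8, -0.3, 3, 0, 0, 0]]
  ]
}}

```text
clock: 20.35
tcp_pos: [0.6208, 0.0041, 0.1644]
tcp_rot: [-0.0, 0.663, 0.749, 0.0]
contact_force: [-3.3, -4.1, 5.3]
width: 0.0288
grip_force: 40.4
```

Home (underside at seat height, spring slightly down). Release and lift.

Emit:
{"name": "apply_moves", "arguments": {
  "rows": [
    [[55, 0, 0, -1.5, 0, 0, 0], [55, 0, 0, -1.5, 0, 0, 0], [55, 0, 0, -1.5, 0, 0, 0], [55, 0, 0, -1.5, 0, 0, 0], [55, 0, 0, -10, 0, 0, 0], [55, 0, 0, -30, 0, 0, 0], [55, 0, 0, -60, 0, 0, 0], [55, 0, 0, -90, 0, 0, 0], [75, 0, 0, -110, 0, 0, 0], [75, 0, 0, -110, 0, 0, 0]]
  ]
}}

```text
clock: 21.6
tcp_pos: [0.6222, 0.0041, 0.2768]
tcp_rot: [0.002, 0.663, 0.749, 0.002]
contact_force: [0.6, 0.2, -0.0]
width: 0.0748
grip_force: 0.0
```

```bash
python3 - <<'E'
from h import *
s,_=st();print(s['tcp_pos'],s['contact_force'],s['width'])
go(.4440,-.3082,.12,7)
E
```

```text
[0.62219267 0.00409979 0.27677007] [ 0.58728178  0.23199025 -0.0260398 ] 0.0747906777614681
shift [-288.4 -215.3  155.9] turn [ 0.0048  0.0005 -0.0012]
```

Emit:
{"name": "apply_moves", "arguments": {
  "rows": [
    [[75, -36, -27, 0, 0, 0, 0], [75, -80, -60, 0, 0, 0, 0], [75, -124, -93, 0, 0, 0, 0], [75, -168, -125, 0, 0, 0, 0], [75, -212, -158, 0, 0, 0, 0], [75, -256, -191, 20, 0, 0, 0], [75, -288, -215, 60, 0, 0, 0], [75, -288, -215, 110, 0, 0, 0], [75, -288, -215, 150, 0, 0, 0], [75, -288, -215, 150, 0, 0, 0]]
  ]
}}

```text
clock: 22.85
tcp_pos: [0.4388, -0.3056, 0.1206]
tcp_rot: [-0.005, 0.663, 0.748, -0.0]
contact_force: [0.3, -0.7, 1.2]
width: 0.0755
grip_force: 0.0
```

```bash
python3 - <<'E'
from h import *
a=[]
t=cams.snapshot("top");s_=cams.snapshot("scene")
s,_=st();print(s['tcp_pos'],s['contact_force'],s['width'])
go(.4440,-.3082,.023,7)
cv2.imwrite("pics/m8.png",np.hstack([crop(s_,205,110,80,80,5),crop(s_,285,210,80,80,5)]))
E
```

```text
[ 0.44222241 -0.30769562  0.12463387] [ 1.3967198  -0.75278787 -0.27268397] 0.07470589699154495
shift [ -0.7   1.7 101.6] turn [-0.0003 -0.0003 -0.0011]
```

View pics/m8.png

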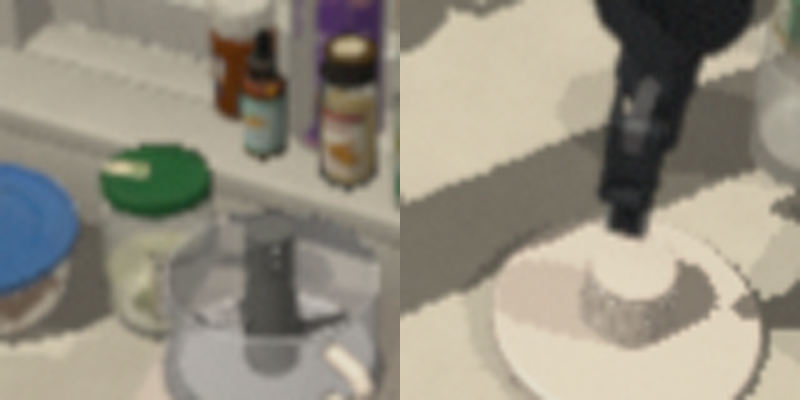

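Blade stands upright in the bowl, hub top at scene (259,154); gripper is centred over the lid's tower. Descend and grip.

Emit:
{"name": "apply_moves", "arguments": {
  "rows": [
    [[75, -0.7, 1.7, 30, 0, 0, 0], [75, -0.7, 1.7, 65, 0, 0, 0], [75, -0.7, 1.7, 90, 0, 0, 0], [75, -0.7, 1.7, 100, 0, 0, 0], [75, -0.7, 1.7, 100, 0, 0, 0], [35, -0.7, 1.7, 100, 0, 0, 0], [35, -0.7, 1.7, 100, 0, 0, 0], [35, -0.7, 1.7, 100, 0, 0, 0], [35, -0.7, 1.7, 100, 0, 0, 0], [35, -0.7, 1.7, 100, 0, 0, 0]]
  ],
  "squeeze": 40
}}

```text
clock: 24.2
tcp_pos: [0.4452, -0.3091, 0.0259]
tcp_rot: [0.002, 0.663, 0.749, 0.0]
contact_force: [-1.4, 0.6, 6.4]
width: 0.047
grip_force: 42.2
```

```bash
python3 - <<'E'
from h import *
print(proj("scene",[.6208,.0045,.198]),proj("scene",[.6208,.0045,.21]))
s,_=st();print(s['tcp_pos'],s['contact_force'],s['width'],s['grip_force'])
E
```

```text
[259.44289547 155.03263943] [259.38579574 151.82653263]
[ 0.44522292 -0.30909879  0.02593246] [-1.41772624  0.55545849  6.40630478] 0.04703827501083119 42.15271174143709
```

Emit:
{"name": "apply_moves", "arguments": {
  "rows": [
    [[35, 0, 0, -20, 0, 0, 0], [35, 0, 0, -55, 0, 0, 0], [35, 0, 0, -95, 0, 0, 0], [35, 0, 0, -140, 0, 0, 0], [35, 10, 7, -185, 0, 0, 0], [35, 35, 25, -225, 0, 0, 0], [35, 70, 51, -230, 0, 0, 0], [35, 110, 80, -230, 0, 0, 0], [35, 150, 109, -230, 0, 0, 0], [35, 190, 138, -230, 0, 0, 0]]
  ]
}}

```text
clock: 25.45
tcp_pos: [0.5585, -0.1016, 0.2546]
tcp_rot: [0.0, 0.663, 0.749, 0.0]
contact_force: [0.6, -0.6, -0.7]
width: 0.047
grip_force: 41.5
```

```bash
python3 - <<'E'
from h import *
s,_=st();print(s['tcp_pos'],s['tcp_rot'],s['contact_force'],s['width'],s['grip_force'],s['clock'])
E
```

```text
[ 0.55849306 -0.10159066  0.25461956] [2.12739088e-04 6.63118701e-01 7.48514222e-01 5.82164392e-05] [ 0.61125354 -0.6468507  -0.66394103] 0.04695815922323075 41.53730158592225 25.45
```

Emit:
{"name": "apply_moves", "arguments": {
  "rows": [
    [[35, 35, 26, 0, 0, 0, 0], [35, 65, 48, 0, 0, 0, 0], [35, 90, 66, 0, 0, 0, 0], [35, 101, 74, 0, 0, 0, 0], [35, 101, 74, 0, 0, 0, 0], [35, 101, 74, 0, 0, 0, 0], [35, 101, 74, 0, 0, 0, 0], [35, 101, 74, 0, 0, 0, 0], [35, 101, 74, 0, 0, 0, 0], [35, 101, 74, 0, 0, 0, 0]]
  ]
}}

```text
clock: 26.7
tcp_pos: [0.6193, 0.006, 0.2544]
tcp_rot: [0.0, 0.663, 0.748, 0.0]
contact_force: [-0.0, -0.0, -2.0]
width: 0.0466
grip_force: 41.5
```

```bash
python3 - <<'E'
from h import *
n="scene";im=cams.snapshot(n)
s,_=st();c=s['tcp_pos'];print(c,s['contact_force'],s['width'])
u,v,k=200,90,6
o=crop(im,u,v,125,100,k)
for x,y,z,R,col in((c[0],c[1],c[2]-.026,.0745,(0,0,255)),(.620,.005,.164,.068,(0,255,0))):
    P=[(proj(n,[x+R*np.cos(t),y+R*np.sin(t),z])-[u,v])*k+k/2 for t in np.linspace(0,6.29,90)]
    cv2.polylines(o,[np.int32(P)],True,col,1)
cv2.imwrite("pics/m9.png",o)
go(.6205,.005,.20,7)
E
```

```text
[0.61932788 0.00611861 0.25436162] [-0.37860457  0.78421112 -0.62971736] 0.04679677628947208
shift [-1.3  1.  54.4] turn [ 0.0001 -0.     -0.0013]
```

View pics/m9.png

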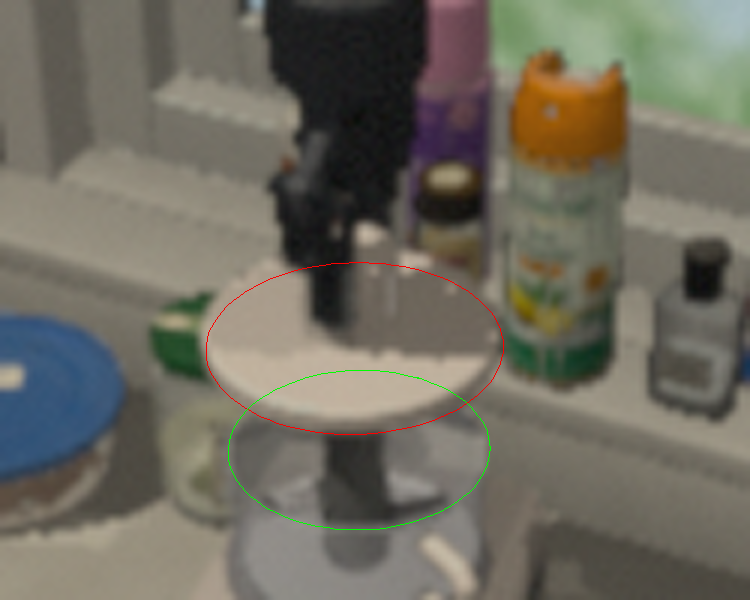

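Lid level and concentric with the bowl within ~1 mm. Lower it.

Emit:
{"name": "apply_moves", "arguments": {
  "rows": [
    [[35, -1, 0.5, 20, 0, 0, 0], [35, -1, 0.5, 40, 0, 0, 0], [35, -1, 0.5, 54, 0, 0, 0], [35, -1, 0.5, 60, 0, 0, 0], [35, -1, 0.5, 64, 0, 0, 0], [35, -1, 0.5, 67, 0, 0, 0], [35, -1, 0.5, 69, 0, 0, 0], [35, -1, 0.5, 70, 0, 0, 0], [35, -1, 0.5, 70, 0, 0, 0], [35, -1, 0.5, 70, 0, 0, 0]]
  ]
}}

```text
clock: 28.0
tcp_pos: [0.62, 0.0053, 0.1845]
tcp_rot: [0.0, 0.663, 0.749, 0.0]
contact_force: [0.3, -0.4, -0.5]
width: 0.047
grip_force: 41.5
```

Emit:
{"name": "apply_moves", "arguments": {
  "rows": [
    [[35, 0, 0, 1, 0, 0, 0], [35, 0, 0, 2, 0, 0, 0], [35, 0, 0, 2.5, 0, 0, 0], [35, 0, 0, 3, 0, 0, 0], [35, 0, 0, 3.5, 0, 0, 0], [35, 0, 0, 4, 0, 0, 0], [35, 0, 0, 4, 0, 0, 0], [35, 0, 0, 4, 0, 0, 0], [35, 0, 0, 4, 0, 0, 0], [35, 0, 0, 4, 0, 0, 0]]
  ]
}}

```text
clock: 29.25
tcp_pos: [0.6199, 0.0053, 0.181]
tcp_rot: [0.0, 0.663, 0.749, 0.0]
contact_force: [-3.1, 0.0, 5.4]
width: 0.0466
grip_force: 42.2
```

Contact at exactly the seated height. Release, lift away, and check.

Emit:
{"name": "apply_moves", "arguments": {
  "rows": [
    [[60, 0, 0, 0, 0, 0, 0], [68, 0, 0, 0, 0, 0, 0], [68, 0, 0, 0, 0, 0, 0], [68, 0, 0, 0, 0, 0, 0], [68, 0, 0, -10, 0, 0, 0], [68, 0, 0, -30, 0, 0, 0], [68, 0, 0, -60, 0, 0, 0], [68, 0, 0, -95, 0, 0, 0], [68, 0, 0, -120, 0, 0, 0], [68, 0, 0, -120, 0, 0, 0]]
  ]
}}

```text
clock: 30.5
tcp_pos: [0.6214, 0.0053, 0.3033]
tcp_rot: [0.002, 0.663, 0.749, 0.002]
contact_force: [-0.9, 0.5, -0.5]
width: 0.0678
grip_force: 0.0
```

Emit:
{"name": "apply_moves", "arguments": {
  "rows": [
    [[68, -40, -30, 0, 0, 0, 0], [68, -80, -60, 0, 0, 0, 0], [68, -120, -90, 0, 0, 0, 0], [68, -150, -110, 0, 0, 0, 0], [68, -150, -110, 0, 0, 0, 0], [68, -150, -110, 0, 0, 0, 0], [68, -150, -110, 0, 0, 0, 0], [68, -150, -110, 0, 0, 0, 0], [68, -150, -110, 0, 0, 0, 0], [68, -150, -110, 0, 0, 0, 0]]
  ]
}}

```text
clock: 31.75
tcp_pos: [0.529, -0.1566, 0.3003]
tcp_rot: [0.0, 0.663, 0.749, 0.0]
contact_force: [-0.6, -0.1, 0.4]
width: 0.0678
grip_force: 0.0
```

```bash
python3 - <<'E'
from h import *
n="scene";im=cams.snapshot(n)
s,_=st();print(s['tcp_pos'],s['contact_force'],s['width'],s['clock'])
u,v,k=200,110,6
o=crop(im,u,v,125,90,k)
for z,R,col in((.168,.0745,(0,0,255)),(.212,.024,(0,255,0))):
    P=[(proj(n,[.620+R*np.cos(t),.0055+R*np.sin(t),z])-[u,v])*k+k/2 for t in np.linspace(0,6.29,90)]
    cv2.polylines(o,[np.int32(P)],True,col,1)
cv2.imwrite("pics/m10.png",o)
E
```

```text
[ 0.528948   -0.15672471  0.30031175] [ 0.15710459  0.85450211 -0.72212841] 0.06763469824467282 31.8
```

View pics/m10.png

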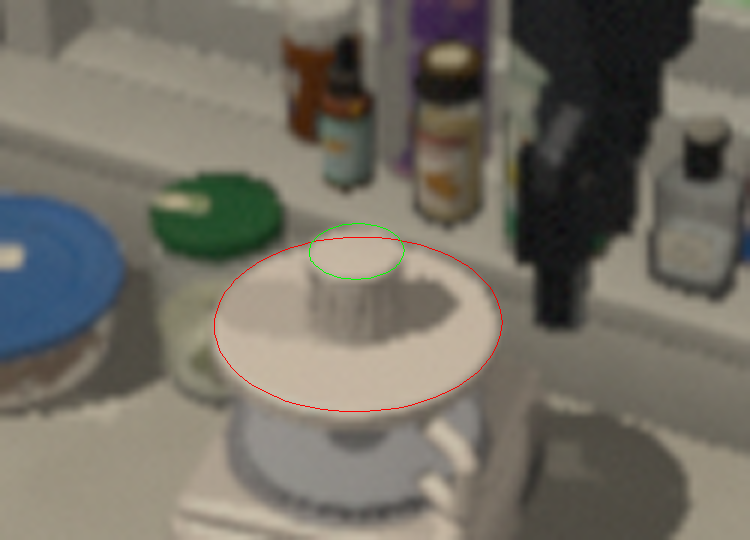

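The lid outline (left 215, right 502, y 237–411) and tower top match the seated level pose exactly; the gripper is clear.

```bash
python3 -c "
from rig import bot
print(bot.close_job())"
```

```text
the job is handed in; nothing more can be done
None
```

The blade dropped home on the drive lugs after about 80° of turning under roughly 8 N, the lid sits flat on the bowl, everything is released, and the job was handed in at about 32 s; the closing call gave no verdict.

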